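Tuck the splash strip under the lens edger's drip flap and hold it down

ROBOT

A 7-joint arm with a two-finger parallel gripper is mounted at the origin on the work surface. World frame = base frame: x ahead of the robot, y to its left, z up, the work surface at z = 0. Lengths are in m, angles in rad, forces in N, time in s.
With the tool pointing down it reaches from about 0.425 to 0.875 m from the base axis. Payload 9.9 kg.
Tool frame: the origin (TCP) lies at the very end of the fingers, on their centre line; the grasp point (between the pads) lies 19 mm behind it (bot.grip_point_offset is the distance from the TCP to the grasp point, in m); z points along the fingers, y is the line along which they close (so a half turn about z gives the same grasp; the last joint's range is limited). The gripper opens to 85 mm and grips with 20 to 120 N. Pads are 22 mm wide; open, the fingers measure 114 mm over their backs; the gripper's body (76 mm by 85 mm) begins 54 mm behind the grasp point. The pads swing forward as they close: fully open they stand 13 mm farther back than shut.
Start: joints at [1.264, 0.576, 0.025, 1.437, -0.015, 1.129, -0.057], TCP at [0.149, -0.658, 0.231] pointing down, gripper open.
Joint ranges: [-2.76, 2.76], [-0.34, 2.15], [-1.52, 1.57], [0.19, 2.46], [-1.09, 4.23], [0.17, 1.99], [-2.82, 2.82]. Speed limits (rad/s): [2.22, 2.22, 3.01, 3.01, 3.14, 3.14, 3.14].

INTERFACE

Orientations are given as a rotation vector (axis times angle).
In Python, from plant import bot, eyes, job gives the robot as it stands.
- The arm moves only by the shell command python3 -m crank 'ROWS' [FORCE]. ROWS is JSON, a list of rows, each an object with "dp": the shift along the tool's x, y, z in m, a list of three; "roll": the turn about the tool's z in degrees; "grip": the closure, from 0 (fully open) to 1 (shut). In form: [{"dp": [x, y, z], "roll": roll, "grip": grip}, ...]. A call has 1 to 20 rows; each row is the pose to reach, as a shift and turn from the pose commanded when the call began, along the tool's axes at that moment; what a row does not reach only later rows make up. A row lasts 1/8 s, in which the tool goes at most 62.5 mm and 10.7 degrees, less where a joint would pass 70% of its speed; a pose out of reach is approached as far as the arm can. A call with a gripper value outside its range is refused whole. The fingers move at their own pace and stop on an object; FORCE is the grip in N (left out, the last holds). Time passes only in rows, so rows that repeat a pose let the fingers close. It gives the time, the measured TCP pose, the force, the opening and the grip force at its end, in the units of the state.
- bot.read_state(): the state, without advancing time (a new reading comes with each control period).
- eyes.grab_frame(name): name is "scene" or "side" or "wrist"; returns (picture, depth): 400x640x3 uint8, red, green, blue; 400x640 float32, m along the optical axis (not along the pixel's ray), 0 where there is no reading.
- eyes.get_calibration(name): a dict with "fx", "fy", "cx", "cy" (pixels), "camera_from_world" (4x4, takes a point from world to camera coordinates). Camera axes: x right, y up, looking along -z (the intrinsics and any distortion apply to the point x, -y, -z); pixel columns grow to the right and rows downward; lengths in m; the calibration is good to about 2 mm. A picture is of the moment at which its call begins: read the wrist's pose just before it. get_calibration takes no time and is no camera call; for the wrist camera it gives the pose at the moment of the call.
- job.sign_off(): hands the job in; it is judged then, once.
The state is a dict: "time_s": time; "q": joint angles; "joint_velocities": joint speeds; "effort": joint torques, N m; "tcp_pos": TCP position; "ee_rot": TCP orientation; "contact_force": force on the tool from outside, world axes, zero at the start; "torque": the same for the moment, N m; "grip_width": opening from 0.0 (shut) to 1.0 (fully open); "finger_force": force on a finger pad.
Only numpy, scipy, OpenCV 4.12 (cv2) and the standard library are available. Lean on these libraries where they do the work, as an engineer would, in place of code of your own. Each camera call takes 0.05 s, during which the arm holds its last target. There are 200 camera calls.

TASK

First push the bench edger's drop-down sump door up until it is shut. Then pick up the aluminium splash strip by its rib, lay it on the splash board and slide its wide side's edge, square and centred, about 20 mm in under the drip flap without lifting the flap. The program finishes while the robot is still holding the strip pressed flat on the board, pushing down with about 15 N, as if waiting for a colleague to fasten it; leave the bottle, jar and tin alone.

Things in the scene. Friction and masses are not known exactly. Their poses are not given: they have to be found in the camera images.
- lap (a point): Fixed frame of the edger (a white bench lens grinder, about 300 wide, 195 deep, 245 high, bolted on a white splash board 340 along x by 395 along y, 12 thick, on the worktop). Origin: on the board's top face, right below the middle of the drip flap's free lip. x runs along the lip, y points level into the machine, z up. The machine's front face is upright at y = +45 mm; the board runs in front of the lip to y = -135 mm and is 170 mm to either side in x.
- edger: The edger and its splash board, fixed; same axes as lap, origin 12 mm below it (on the worktop). It carries the door and the flap.
- flap (a joint): Drip flap: black rubber-faced plate 290 long (x of lap), 43 from hinge to lip, 4 thick, hinged along the machine's foot at y = +43 mm of lap and lapping out to y = 0. At rest (0 rad) it lies level with its underside 7 mm above the board, on a stop; it weighs 80 g, lifts freely (positive = lip up, rad) and falls back.
- door (a joint): Sump door: white panel 240 wide, 120 high, 10 thick, hinged along its bottom edge above the flap. 0 rad = upright and shut (against a stop); positive = its top leans out towards -y of lap, over the flap. It starts hanging part open (0.5 to 0.9 rad). Stiff hinge: stays where it is left; 2 to 4 N at the top edge moves it.
- door_edge (a point): Middle of the door's top outer edge (moves with the door; z axis along the panel from hinge to top, -y axis out of its outer face). A black recessed finger pull 100 long is set flush in the outer face just below this edge; nothing stands proud.
- door_hinge (a point): Middle of the door's hinge line: 120 mm below the door's top edge, at y = +43 mm and z = +38 mm of lap. The panel's inner face passes through it and its outer face is 10 mm in front of it.
- strip_rib (a point): Splash strip (loose, bare aluminium, about 0.33 kg): flat plate 220 along its x, 140 along its y, 3 thick, with an upright rib 160 long (x), 12 thick (y), 30 high on top of it. This point is the centre of the rib, 18 mm above the plate's underside (rib top at +15 mm). The plate reaches +110 mm in y from the rib (wide side, whose edge goes under the flap) and -30 mm on the other side. Starts lying flat on the worktop, plate down, its wide side roughly towards the edger.
- strip: The same splash strip; origin on its underside below the middle of the rib.
- strip_edge_a (a point): Point on the underside of the strip's wide-side edge, at x = -60 mm, y = +110 mm of the strip.
- strip_edge_b (a point): A second point on that edge, at x = +60 mm, y = +110 mm of the strip.
- spray: Bystander: bottle 60 across, 160 high, standing; origin under its middle.
- jar: Bystander: jar 64 across, 75 high, standing; origin under its middle.
- tin: Bystander: flat round steel tin 70 across, 40 high; origin under its middle.

How it is judged:
By the outcome, as a careful person would: the job done as asked, in the order asked, and still so for the second after the job is handed in, while the arm keeps its last pose, push and grip.
It also fails if it takes over 58 s, if anything falls off the work surface, if the arm or the gripper's body presses on something with over 40 N, if the wrist force passes 120 N, or if a joint passes its speed limit or range.

## Working session

There is one attempt and no reset: what is moved stays moved. The work goes in short steps, Python scripts to look and compute and a shell command to move; the robot and the scene stay as the last step left them, time stands still between calls to the robot, and variables do not carry over. Pictures are saved under pics/ and viewed, at most 10 in all, crops included, and the job is handed in when it is done.

```bash
mkdir -p pics; ls; cat > h.py <<'E'
import numpy as np,cv2
from plant import bot,eyes,job
def grab(n,save=None):
    c=eyes.get_calibration(n);im,d=eyes.grab_frame(n)
    if save: cv2.imwrite('pics/'+save,im[:,:,::-1])
    np.savez('/tmp/%s.npz'%n,im=im,d=d,T=c['camera_from_world'],k=[c['fx'],c['fy'],c['cx'],c['cy']])
    return im,d,c
def cloud(d,c):
    v,u=np.mgrid[0:d.shape[0],0:d.shape[1]]
    P=np.stack([(u-c['cx'])/c['fx']*d,-(v-c['cy'])/c['fy']*d,-d],-1)
    T=np.linalg.inv(np.array(c['camera_from_world']))
    W=P@T[:3,:3].T+T[:3,3]; W[d<=0]=np.nan
    return W
E
python3 - <<'E'
from h import *
s=bot.read_state();print({k:np.round(v,3) for k,v in s.items()})
for n in('scene','side'):
    im,d,c=grab(n,n+'0.png');print({k:(np.round(v,3).tolist()) for k,v in c.items()})
a=cv2.imread('pics/scene0.png');b=cv2.imread('pics/side0.png')
E
```

```text
pics
{'time_s': np.float64(0.0), 'q': array([ 1.264,  0.577,  0.025,  1.438, -0.015,  1.129, -0.056]), 'joint_velocities': array([-0.   , -0.001, -0.002,  0.   ,  0.   , -0.   , -0.   ]), 'effort': array([-1.0000e-03, -7.6578e+01,  2.2500e+00, -2.8597e+01,  1.5000e-02,
        1.3000e-02, -0.0000e+00]), 'tcp_pos': array([ 0.149, -0.658,  0.23 ]), 'ee_rot': array([-3.12 , -0.349,  0.   ]), 'contact_force': array([-0.498,  0.326,  0.121]), 'torque': array([-0.009,  0.007, -0.022]), 'finger_force': np.float64(0.0), 'grip_width': np.float64(1.0)}
{'fx': 474.292, 'fy': 474.292, 'cx': 319.924, 'cy': 195.263, 'camera_from_world': [[-0.859, 0.512, 0.003, 0.469], [-0.344, -0.581, 0.737, 0.176], [0.379, 0.632, 0.676, -1.565], [0.0, 0.0, 0.0, 1.0]]}
{'fx': 375.197, 'fy': 375.197, 'cx': 319.99, 'cy': 199.713, 'camera_from_world': [[-0.268, -0.963, 0.006, 0.271], [0.733, -0.2, 0.651, -0.486], [-0.626, 0.179, 0.759, -0.787], [0.0, 0.0, 0.0, 1.0]]}
```

View pics/scene0.png

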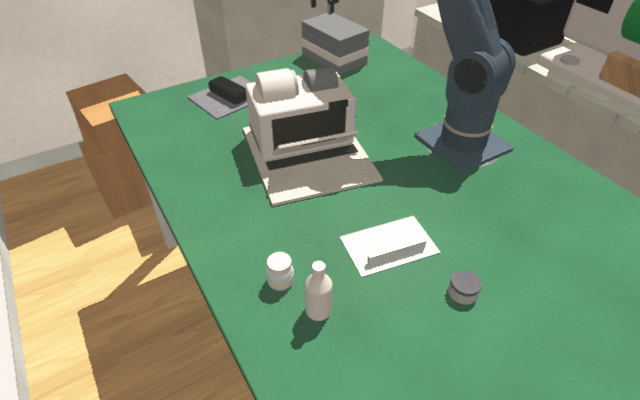

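View pics/side0.png

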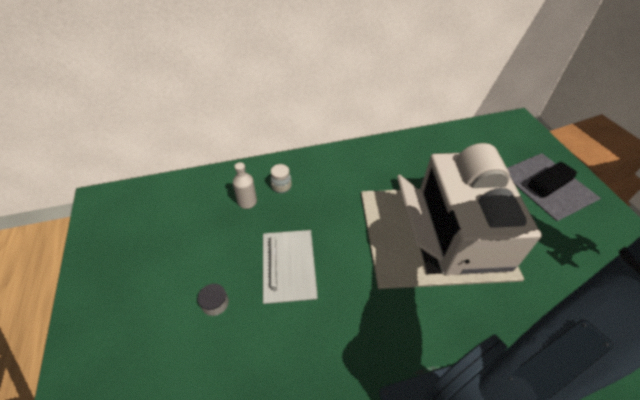

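The scene view shows the edger at about (300,125) with its board reaching to (320,180). The strip lies at about (390,245), the jar at (280,270), the bottle at (318,292) and the tin at (463,288). The side view confirms that the door leans out at about (410,205) and that the rib is on the strip's side away from the edger.

```bash
python3 - <<'E'
from h import *
def ld(n):
    z=np.load('/tmp/%s.npz'%n);k=z['k'];c=dict(fx=k[0],fy=k[1],cx=k[2],cy=k[3],camera_from_world=z['T']);return z['im'],z['d'],c
def onplane(px,c,h):
    px=np.asarray(px,float);T=np.linalg.inv(c['camera_from_world'])
    r=np.stack([(px[:,0]-c['cx'])/c['fx'],-(px[:,1]-c['cy'])/c['fy'],-np.ones(len(px))],1)@T[:3,:3].T
    return T[:3,3]+r*((h-T[2,3])/r[:,2])[:,None]
for n,strip,board in(('scene',(350,245),(330,180)),('side',(300,265),(378,235))):
    im,d,c=ld(n);W=cloud(d,c)
    print(n,'depth ok',(d>0).mean(),'table z',np.nanmedian(W[...,2][(im[...,1]>im[...,0]*1.4)]))
    hsv=cv2.cvtColor(im,cv2.COLOR_RGB2HSV)
    m=((hsv[...,1]<110)).astype(np.uint8)
    nl,lab=cv2.connectedComponents(m)
    for nm,p,h in(('strip',strip,.003),('board',board,.012)):
        l=lab[p[1],p[0]];M=(lab==l).astype(np.uint8)
        cnt=max(cv2.findContours(M,cv2.RETR_EXTERNAL,cv2.CHAIN_APPROX_NONE)[0],key=len)
        ap=cv2.approxPolyDP(cnt,3,True)[:,0]
        print(nm,M.sum(),ap.tolist());print(np.round(onplane(ap,c,h),3)[:,:2].tolist())
    X,Y,Z=W[...,0],W[...,1],W[...,2]
    for p in (strip,board): print(p,W[p[1],p[0]].round(3))
    # bystanders / rib heights
    for nm,(u0,u1,v0,v1) in ({'rib':(360,430,230,270),'jar':(262,298,250,295),'spray':(300,338,258,322),'tin':(445,485,268,306)} if n=='scene' else {'jar':(265,295,160,195),'spray':(228,260,160,212),'tin':(192,232,280,320)}).items():
        w=W[v0:v1,u0:u1].reshape(-1,3);w=w[w[:,2]>.012]
        if len(w): print(nm,len(w),w.mean(0).round(3),w.min(0).round(3),w.max(0).round(3))
E
```

```text
scene depth ok 0.99630078125 table z -8.775373632186056e-05
strip 205663 [[0, 0], [0, 180], [83, 156], [78, 143], [83, 138], [66, 92], [124, 73], [145, 92], [109, 105], [143, 175], [161, 237], [167, 248], [179, 246], [139, 284], [187, 263], [253, 399], [639, 399], [639, 97], [599, 77], [612, 52], [639, 61], [639, 43], [621, 34], [622, 22], [634, 0]]
[[1.202, -2.154], [1.325, -0.556], [1.089, -0.552], [1.09, -0.633], [1.07, -0.653], [1.068, -0.995], [0.843, -1.034], [0.812, -0.844], [0.949, -0.819], [0.952, -0.362], [0.981, -0.086], [0.979, -0.04], [0.951, -0.031], [1.072, 0.037], [0.952, 0.033], [0.955, 0.429], [0.303, 0.816], [-0.765, 0.128], [-0.771, -0.045], [-1.014, -0.156], [-1.036, -0.047], [-1.198, -0.151], [-1.215, -0.25], [-1.344, -0.332], [-1.66, -0.477]]
board 205663 [[0, 0], [0, 180], [83, 156], [78, 143], [83, 138], [66, 92], [124, 73], [145, 92], [109, 105], [143, 175], [161, 237], [167, 248], [179, 246], [139, 284], [187, 263], [253, 399], [639, 399], [639, 97], [599, 77], [612, 52], [639, 61], [639, 43], [621, 34], [622, 22], [634, 0]]
[[1.201, -2.125], [1.322, -0.542
[... 7596 characters left out ...]
 -0.789], [0.628, -0.745], [0.693, -0.741], [0.67, -0.647], [0.686, -0.649], [0.668, -0.637], [0.654, -0.572], [0.767, -0.593], [0.81, -0.561], [0.797, -0.545], [0.832, -0.545], [0.797, -0.545], [0.803, -0.503], [0.766, -0.451], [0.802, -0.359], [0.774, -0.322], [0.762, -0.327], [0.68, -0.261], [0.683, -0.248], [0.653, -0.237], [0.681, -0.24], [0.682, -0.218], [0.727, -0.195], [0.664, -0.147], [0.69, -0.136], [0.667, -0.137]]
(300, 265) [0.468 0.208 0.006]
(378, 235) [ 0.501 -0.034  0.013]
jar 465 [0.763 0.201 0.056] [0.744 0.168 0.012] [0.804 0.231 0.08 ]
spray 712 [0.724 0.317 0.089] [0.709 0.288 0.012] [0.754 0.347 0.164]
tin 703 [0.415 0.446 0.038] [0.386 0.413 0.012] [0.457 0.482 0.046]
```

```bash
cat >> h.py <<'E'
def ld(n):
    z=np.load('/tmp/%s.npz'%n);k=z['k'];c=dict(fx=k[0],fy=k[1],cx=k[2],cy=k[3],camera_from_world=z['T']);return z['im'],z['d'],c
def onplane(px,c,h):
    px=np.asarray(px,float);T=np.linalg.inv(c['camera_from_world'])
    r=np.stack([(px[:,0]-c['cx'])/c['fx'],-(px[:,1]-c['cy'])/c['fy'],-np.ones(len(px))],1)@T[:3,:3].T
    return T[:3,3]+r*((h-T[2,3])/r[:,2])[:,None]
E
python3 - <<'E'
from h import *
for n,rs,rb in(('scene',(330,210,450,280),(225,100,390,205)),('side',(245,220,330,315),None)):
    im,d,c=ld(n);W=cloud(d,c)
    hsv=cv2.cvtColor(im,cv2.COLOR_RGB2HSV);ng=(~((im[...,1]>1.25*im[...,0]))).astype(np.uint8)
    M=np.zeros_like(ng);M[rs[1]:rs[3],rs[0]:rs[2]]=ng[rs[1]:rs[3],rs[0]:rs[2]]
    cnt=max(cv2.findContours(M,cv2.RETR_EXTERNAL,cv2.CHAIN_APPROX_NONE)[0],key=cv2.contourArea)
    g=onplane(cnt[:,0],c,.003)[:,:2].astype(np.float32)*1000
    r=cv2.minAreaRect(g);print(n,'strip rect',r,cv2.boxPoints(r).round(0).tolist())
    rib=M.astype(bool)&(W[...,2]>.029)&(W[...,2]<.04);p=W[rib][:,:2].astype(np.float32)*1000
    print('rib',len(p),cv2.minAreaRect(p),p.mean(0))
    if n=='scene':
        M=np.zeros_like(ng);M[rb[1]:rb[3],rb[0]:rb[2]]=ng[rb[1]:rb[3],rb[0]:rb[2]]
        cnt=max(cv2.findContours(M,cv2.RETR_EXTERNAL,cv2.CHAIN_APPROX_NONE)[0],key=cv2.contourArea)
        for q in cv2.approxPolyDP(cnt,2.5,True)[:,0]: print(q,onplane([q],c,.012)[0,:2].round(4))
    X,Y,Z=np.moveaxis(W,-1,0)
    box=(X>.25)&(X<.75)&(Y<.1)&(Y>-.45)&(Z>.01)&(Z<.3)
    for lo,hi in((.018,.03),(.05,.08),(.08,.11),(.11,.14),(.14,.16),(.2,.23),(.23,.27)):
        p=W[box&(Z>lo)&(Z<hi)]
        if len(p)>5: print(lo,len(p),p.min(0).round(3),p.max(0).round(3),np.median(p,0).round(3))
E
python3 - <<'E'
import cv2
a=cv2.imread('pics/scene0.png')[60:210,210:400];cv2.imwrite('pics/crop.png',cv2.resize(a,None,fx=4,fy=4,interpolation=2)[:600])
E
```

```text
scene strip rect ((480.81658935546875, 238.79193115234375), (145.1368408203125, 223.92465209960938), 80.09724426269531) [[358.0, 187.0], [579.0, 148.0], [604.0, 291.0], [383.0, 330.0]]
rib 280 ((489.71038818359375, 278.8968505859375), (16.29987144470215, 160.50991821289062), 80.98489379882812) [492.41122 278.88425]
[225 100] [ 0.5787 -0.623 ]
[225 115] [ 0.617  -0.5301]
[248 107] [ 0.5261 -0.5368]
[250 125] [ 0.5676 -0.4292]
[243 127] [ 0.5929 -0.4304]
[271 204] [ 0.6802 -0.0428]
[382 181] [0.3543 0.0357]
[354 136] [ 0.2986 -0.1959]
[358 132] [ 0.2743 -0.2081]
[354 129] [ 0.2761 -0.2295]
[355 100] [ 0.1697 -0.3817]
0.018 1084 [ 0.334 -0.399  0.018] [ 0.625 -0.083  0.03 ] [ 0.488 -0.167  0.023]
0.05 532 [ 0.33  -0.399  0.05 ] [ 0.621 -0.122  0.08 ] [ 0.538 -0.189  0.072]
0.08 995 [ 0.328 -0.402  0.08 ] [ 0.621 -0.088  0.11 ] [ 0.499 -0.183  0.095]
0.11 1271 [ 0.327 -0.399  0.11 ] [ 0.62 -0.07  0.14] [ 0.497 -0.175  0.128]
0.14 586 [ 0.329 -0.406  0.14 ] [ 0.62  -0.152  0.16 ] [ 0.503 -0.19   0.15 ]
0.2 967 [ 0.334 -0.369  0.2  ] [ 0.578 -0.235  0.23 ] [ 0.469 -0.267  0.218]
0.23 575 [
[... 232 characters left out ...]
], [383.0, 329.0]]
rib 232 ((489.01287841796875, 279.1961669921875), (11.957633018493652, 163.0279083251953), 80.1156234741211) [485.22656 279.4671 ]
0.018 466 [ 0.289 -0.342  0.018] [ 0.653 -0.032  0.03 ] [ 0.355 -0.142  0.024]
0.05 1221 [ 0.289 -0.341  0.05 ] [ 0.615 -0.119  0.08 ] [ 0.391 -0.18   0.065]
0.08 1311 [ 0.289 -0.342  0.08 ] [ 0.619 -0.09   0.11 ] [ 0.396 -0.172  0.096]
0.11 1554 [ 0.289 -0.343  0.11 ] [ 0.615 -0.069  0.14 ] [ 0.413 -0.163  0.127]
0.14 643 [ 0.289 -0.342  0.14 ] [ 0.615 -0.154  0.16 ] [ 0.326 -0.197  0.15 ]
0.2 1547 [ 0.324 -0.367  0.2  ] [ 0.577 -0.236  0.23 ] [ 0.409 -0.268  0.218]
0.23 1265 [ 0.331 -0.36   0.23 ] [ 0.572 -0.257  0.25 ] [ 0.487 -0.296  0.238]
```

View pics/crop.png

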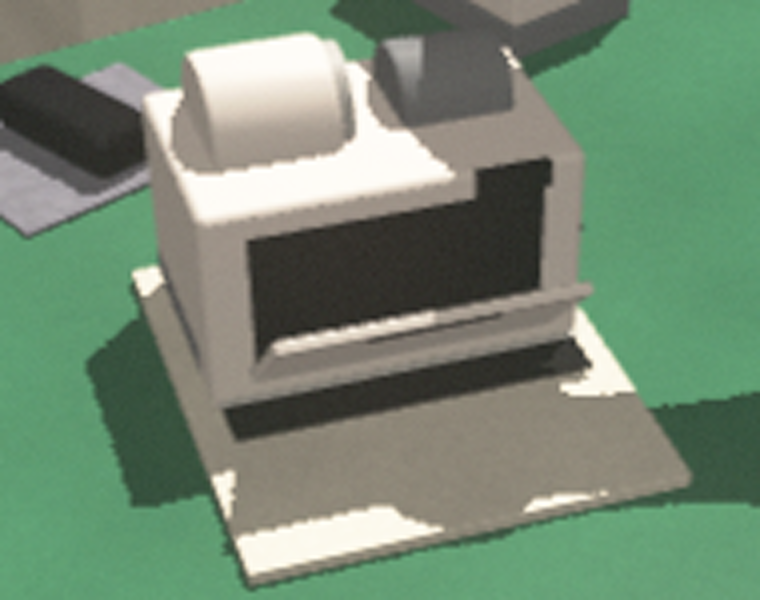

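The crop shows the board's front corners at scene pixels (271,204) and (382,181), and the black flap along (237,425)–(590,360) in the crop. The door leans out about 0.7 rad. The frame's reach and sizes match what was given: the board front measures 0.335 m and its side 0.397 m. I'll lift, cross over the machine and turn the open gripper so that its y axis points into the machine.

```bash
python3 -m crank '[{"dp":[0,0,-0.06],"roll":0,"grip":0},{"dp":[0,0,-0.12],"roll":0,"grip":0},{"dp":[0,0,-0.18],"roll":0,"grip":0},{"dp":[0.04,-0.045,-0.2],"roll":3,"grip":0},{"dp":[0.08,-0.09,-0.2],"roll":6,"grip":0},{"dp":[0.12,-0.13,-0.2],"roll":9,"grip":0},{"dp":[0.16,-0.175,-0.2],"roll":12,"grip":0},{"dp":[0.2,-0.22,-0.2],"roll":15,"grip":0},{"dp":[0.24,-0.265,-0.2],"roll":18,"grip":0},{"dp":[0.28,-0.31,-0.2],"roll":21,"grip":0},{"dp":[0.32,-0.35,-0.2],"roll":24,"grip":0},{"dp":[0.36,-0.395,-0.2],"roll":26,"grip":0},{"dp":[0.4,-0.44,-0.2],"roll":26,"grip":0},{"dp":[0.44,-0.485,-0.2],"roll":26,"grip":0},{"dp":[0.47,-0.52,-0.2],"roll":26,"grip":0},{"dp":[0.5,-0.56,-0.2],"roll":26,"grip":0},{"dp":[0.5,-0.56,-0.2],"roll":26,"grip":0},{"dp":[0.5,-0.56,-0.2],"roll":26,"grip":0}]'
python3 - <<'E'
from h import *
s=bot.read_state();print(s['q'].round(2) if hasattr(s['q'],'round') else s['q'],s['tcp_pos'],s['ee_rot'])
im,d,c=grab('wrist','w1.png');T=np.linalg.inv(c['camera_from_world']);print(T.round(3))
E
```

```text
time_s: 2.35
tcp_pos: [0.5128, -0.0023, 0.4309]
ee_rot: [3.12, -0.362, -0.001]
contact_force: [-0.5, -0.9, -0.4]
grip_width: 0.999
finger_force: 0.0
[ 0.16  0.22 -0.33  1.48  0.07  1.46 -1.97] [ 0.51282718 -0.00232174  0.43093628] [ 3.11997283e+00 -3.62237175e-01 -1.32412532e-03]
[[-0.229  0.94   0.252  0.576]
 [-0.973 -0.221 -0.059 -0.018]
 [ 0.001 -0.259  0.966  0.574]
 [ 0.     0.     0.     1.   ]]
```

View pics/w1.png

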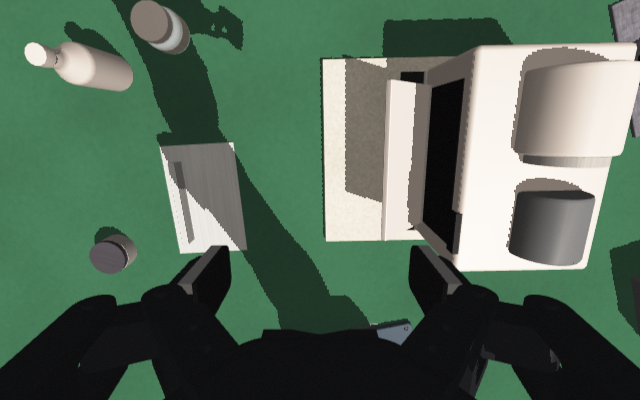

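The wrist view shows the board's front edge at about x=324 (rows 58–240), the leaning door at x=385–430, the strip with corners (162,146), (234,143), (246,249), (182,254), and the rib at x≈185. Nothing is disturbed. Next I'll fit the lap frame from the board edges.

```bash
cat > fit.py <<'E'
from h import *
def line(P):
    vx,vy,x,y=cv2.fitLine(P.astype(np.float32),cv2.DIST_HUBER,0,1e-4,1e-4).ravel();return np.array([x,y]),np.array([vx,vy])
def ang(v): return np.degrees(np.arctan2(v[1],v[0]))
E
python3 - <<'E'
from fit import *
im,d,c=ld('wrist');f=im.astype(float)
ng=f[...,1]<1.25*f[...,0]
F=[(300+np.argmax(ng[r,300:360])-.5,r) for r in range(70,232)]
U=[(k,40+np.argmax(ng[40:100,k])-.5) for k in range(330,380)]
L=[(k,260-np.argmax(ng[200:261,k][::-1])+.5) for k in range(335,405)]
h=.012
pf,vf=line(onplane(F,c,h)[:,:2]);pu,vu=line(onplane(U,c,h)[:,:2]);pl,vl=line(onplane(L,c,h)[:,:2])
print('front',pf,ang(vf),'up',pu,ang(vu),'low',pl,ang(vl))
X=lambda p,v,q,w:p+v*np.linalg.solve(np.c_[v,-w],q-p)[0]
A=X(pf,vf,pu,vu);B=X(pf,vf,pl,vl);print('corners',A,B,np.linalg.norm(A-B))
for nm in('scene',):
    i2,d2,c2=ld(nm)
# lap
ex=(B-A)/np.linalg.norm(B-A);ey=np.array([-ex[1],ex[0]]);O=(A+B)/2+.135*ey
print('ex',ex,'ey',ey,'lap',O,'ey angle',ang(ey))
W=cloud(d,c);q=W[...,:2]-O;lx=q@ex;ly=q@ey;lz=W[...,2]-.012
m=(abs(lx)<.1)&(ly<.03)&(ly>-.1)&(lz>.06)
print('door top max z',np.nanpercentile(lz[m],[50,99]),'ly min',np.nanpercentile(ly[m],[1,50]),)
# strip
ng2=np.zeros_like(ng,np.uint8);ng2[130:262,150:262]=ng[130:262,150:262]
cnt=max(cv2.findContours(ng2,cv2.RETR_EXTERNAL,cv2.CHAIN_APPROX_NONE)[0],key=cv2.contourArea)
r=cv2.minAreaRect((onplane(cnt[:,0],c,.003)[:,:2]*1000).astype(np.float32));print(r)
rb=(ng2>0)&(W[...,2]>.027)&(W[...,2]<.045);print('rib',rb.sum(),cv2.minAreaRect((W[rb][:,:2]*1000).astype(np.float32)),W[rb].mean(0))
R=cv2.Rodrigues(np.array(bot.read_state()['ee_rot']))[0];t=np.array(bot.read_state()['tcp_pos']);print('tool y ang',ang(R[:2,1]),'tcp lap',(t[:2]-O)@ex,(t[:2]-O)@ey)
E
```

```text
front [ 0.51982164 -0.01165151] -12.041202 up [ 0.6649916  -0.10629396] 76.779045 low [ 0.32613587 -0.06119346] 78.505135
corners [ 0.6792375  -0.04565623] [0.34384423 0.02588593] 0.34293866
ex [-0.9779978   0.20861503] ey [-0.20861503 -0.9779978 ] lap [ 0.48337787 -0.14191486] ey angle -102.0412
door top max z [0.48583386 0.51397533] ly min [-0.09937383 -0.07963427]
((469.6767578125, 239.17242431640625), (141.77464294433594, 245.22789001464844), 80.00737762451172)
rib 641 ((487.02374267578125, 276.26153564453125), (13.206855773925781, 160.01675415039062), 80.03376007080078) [0.48957503 0.27479192 0.03305962]
tool y ang -103.31581976315613 tcp lap 0.00030639458208135684 -0.14210316403846732
```

```bash
python3 -m crank '[{"dp":[0,0,0.06],"roll":-1.3,"grip":0},{"dp":[0,0,0.12],"roll":-1.3,"grip":0},{"dp":[0,0,0.18],"roll":-1.3,"grip":0},{"dp":[0,0,0.24],"roll":-1.3,"grip":0},{"dp":[0,0,0.3],"roll":-1.3,"grip":0},{"dp":[0,0,0.34],"roll":-1.3,"grip":0},{"dp":[0,0,0.34],"roll":-1.3,"grip":0}]'
python3 -m crank '[{"dp":[0,0.01,0],"roll":0,"grip":0},{"dp":[0,0.02,0],"roll":0,"grip":0},{"dp":[0,0.03,0],"roll":0,"grip":0},{"dp":[0,0.04,0],"roll":0,"grip":0},{"dp":[0,0.05,0],"roll":0,"grip":0},{"dp":[0,0.06,0],"roll":0,"grip":0},{"dp":[0,0.06,0],"roll":0,"grip":0}]'
```

```text
time_s: 3.28
tcp_pos: [0.511, -0.0032, 0.0894]
ee_rot: [3.123, -0.329, -0.008]
contact_force: [-0.1, 0.0, 0.5]
grip_width: 1.003
finger_force: 0.0
time_s: 4.15
tcp_pos: [0.5044, -0.0554, 0.0942]
ee_rot: [-3.12, 0.318, -0.013]
contact_force: [0.4, 21.8, 24.7]
grip_width: 1.001
finger_force: 15.6
```

```bash
python3 - <<'E'
from h import *
a,_,_=grab('side');b,_,_=grab('scene')
A=cv2.resize(a[120:320,320:560],None,fx=2.5,fy=2.5);B=cv2.resize(b[60:210,230:420],None,fx=2.63,fy=2.63)[:,:]
A=A[:,:400] if 0 else cv2.resize(A,(480,400));B=cv2.resize(B,(320,253))
o=np.zeros((400,800,3),np.uint8);o[:,:480]=A;o[:253,480:]=B
cv2.imwrite('pics/d1.png',o[:,:,::-1])
E
```

```text
(no output)
```

View pics/d1.png

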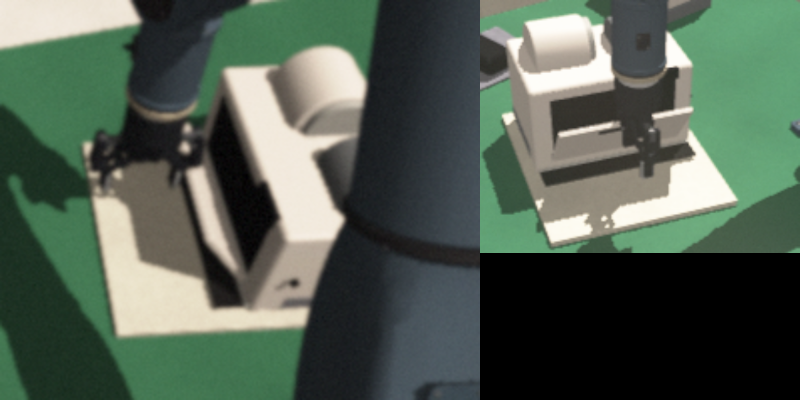

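The door's top edge is caught under the finger's knuckle linkage (crop 190,155). I'll back off, raise the tool and push with the fingertips, rising along with the edge.

```bash
python3 -m crank '[{"dp":[0,-0.028,0],"roll":0,"grip":0},{"dp":[0,-0.028,-0.022],"roll":0,"grip":0},{"dp":[0,-0.018,-0.022],"roll":0,"grip":0},{"dp":[0,-0.008,-0.022],"roll":0,"grip":0},{"dp":[0,-0.001,-0.028],"roll":0,"grip":0},{"dp":[0,0.006,-0.033],"roll":0,"grip":0},{"dp":[0,0.012,-0.037],"roll":0,"grip":0},{"dp":[0,0.02,-0.040],"roll":0,"grip":0},{"dp":[0,0.028,-0.043],"roll":0,"grip":0},{"dp":[0,0.034,-0.045],"roll":0,"grip":0},{"dp":[0,0.034,-0.045],"roll":0,"grip":0}]'
```

```text
time_s: 5.62
tcp_pos: [0.4935, -0.0947, 0.1364]
ee_rot: [3.124, -0.328, 0.0]
contact_force: [0.2, 0.1, 0.5]
grip_width: 1.003
finger_force: 0.0
```

```bash
cat >> fit.py <<'E'
O=np.array([.4834,-.1419]);ex=np.array([-.9780,.2086]);ey=np.array([-.2086,-.9780])
def lapc(W): 
    q=W[...,:2]-O;return np.stack([q@ex,q@ey,W[...,2]-.012],-1)
def door():
    for n in('side','scene'):
        im,d,c=grab(n);L=lapc(cloud(d,c))
        for a,b in((-.115,-.06),(.06,.115)):
            m=(L[...,0]>a)&(L[...,0]<b)&(L[...,1]>-.1)&(L[...,1]<.042)&(L[...,2]>.05)&(L[...,2]<.17)
            p=L[m]
            if len(p)<20: print(n,a,len(p));continue
            i=p[p[:,2]>np.percentile(p[:,2],90)]
            print(n,a,len(p),'top z',i[:,2].mean().round(3),'y there',np.median(i[:,1]).round(3),'min y',np.percentile(p[:,1],2).round(3), 'angle est',np.round(np.arctan2(.043-np.median(i[:,1]),np.median(i[:,2])-.038),3))
E
python3 -c "
from fit import *
door()"
```

```text
side -0.115 41 top z 0.148 y there 0.042 min y 0.018 angle est 0.011
side 0.06 374 top z 0.164 y there 0.041 min y 0.008 angle est 0.018
scene -0.115 522 top z 0.156 y there 0.013 min y 0.007 angle est 0.25
scene 0.06 484 top z 0.161 y there 0.04 min y 0.007 angle est 0.028
```

```bash
python3 -m crank '[{"dp":[0,0.006,-0.002],"roll":0,"grip":0},{"dp":[0,0.012,-0.003],"roll":0,"grip":0},{"dp":[0,0.017,-0.004],"roll":0,"grip":0},{"dp":[0,0.021,-0.004],"roll":0,"grip":0},{"dp":[0,0.024,-0.004],"roll":0,"grip":0},{"dp":[0,0.024,-0.004],"roll":0,"grip":0}]'
python3 -m crank '[{"dp":[0,0.002,0],"roll":0,"grip":0},{"dp":[0,0.004,0],"roll":0,"grip":0},{"dp":[0,0.004,0],"roll":0,"grip":0}]'
```

```text
time_s: 6.48
tcp_pos: [0.4886, -0.1176, 0.1403]
ee_rot: [3.124, -0.327, 0.0]
contact_force: [-0.5, -0.0, 0.7]
grip_width: 0.996
finger_force: 0.0
time_s: 6.85
tcp_pos: [0.4882, -0.1195, 0.1404]
ee_rot: [-3.123, 0.324, -0.001]
contact_force: [0.1, 8.2, 1.7]
grip_width: 1.002
finger_force: 3.6
```

```bash
python3 -m crank '[{"dp":[0,0.002,0],"roll":0,"grip":0},{"dp":[0,0.003,0],"roll":0,"grip":0},{"dp":[0,0.003,0],"roll":0,"grip":0}]'
python3 -m crank '[{"dp":[0,-0.03,0],"roll":0,"grip":0},{"dp":[0,-0.07,-0.02],"roll":0,"grip":0},{"dp":[-0.01,-0.13,-0.08],"roll":0,"grip":0},{"dp":[-0.03,-0.19,-0.1],"roll":-1,"grip":0},{"dp":[-0.05,-0.25,-0.1],"roll":-2,"grip":0},{"dp":[-0.07,-0.31,-0.1],"roll":-2,"grip":0},{"dp":[-0.083,-0.36,-0.1],"roll":-2,"grip":0},{"dp":[-0.083,-0.389,-0.1],"roll":-2,"grip":0},{"dp":[-0.083,-0.389,-0.1],"roll":-2,"grip":0},{"dp":[-0.083,-0.389,-0.1],"roll":-2,"grip":0}]'
python3 - <<'E'
from fit import *
door()
im,d,c=grab('wrist','w2.png');W=cloud(d,c);f=im.astype(float);s=bot.read_state()
R=cv2.Rodrigues(np.array(s['ee_rot']))[0];t=np.array(s['tcp_pos']);print('tool',t,ang(R[:2,1]))
m=(W[...,2]>.027)&(W[...,2]<.038)&(f[...,1]<1.25*f[...,0])&(abs(W[...,0]-.488)<.11)&(abs(W[...,1]-.278)<.05)
p=W[m];print(len(p),p.mean(0),cv2.minAreaRect((p[:,:2]*1000).astype(np.float32)))
m=(W[...,2]>-.003)&(W[...,2]<.008)&(f[...,1]<1.25*f[...,0])&(abs(W[...,0]-.48)<.15)&(abs(W[...,1]-.24)<.12)
print(m.sum(),cv2.minAreaRect((W[m][:,:2]*1000).astype(np.float32)))
E
```

```text
time_s: 7.22
tcp_pos: [0.4881, -0.1196, 0.1406]
ee_rot: [-3.121, 0.32, -0.001]
contact_force: [1.5, 17.4, 4.7]
grip_width: 1.003
finger_force: 8.7
time_s: 8.48
tcp_pos: [0.4865, 0.2726, 0.2399]
ee_rot: [3.128, -0.273, -0.001]
contact_force: [-0.3, -0.5, -0.0]
grip_width: 1.005
finger_force: 0.0
side -0.115 276 top z 0.16 y there 0.036 min y 0.03 angle est 0.056
side 0.06 430 top z 0.164 y there 0.04 min y 0.03 angle est 0.022
scene -0.115 594 top z 0.158 y there 0.035 min y 0.028 angle est 0.07
scene 0.06 557 top z 0.161 y there 0.038 min y 0.029 angle est 0.037
tool [0.48681231 0.27207019 0.24028929] -100.05977140396844
1339 [0.49206529 0.27593975 0.03358953] ((487.8045349121094, 277.0121765136719), (11.461732864379883, 159.3612060546875), 79.94025421142578)
17360 ((473.6751708984375, 208.61752319335938), (201.3977508544922, 226.166259765625), 79.9312973022461)
```

View pics/w2.png

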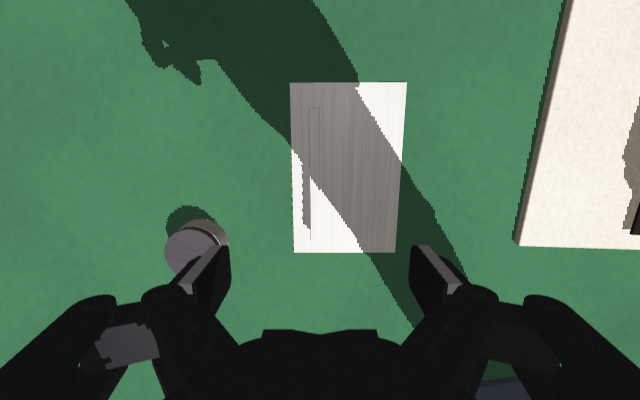

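The picture shows the strip at (290–407, 83–252) with its rib at x≈313, between the open fingers. I'll descend and grip.

```bash
python3 -m crank '[{"dp":[0,-0.005,0.06],"roll":0,"grip":0},{"dp":[0,-0.005,0.12],"roll":0,"grip":0},{"dp":[0,-0.005,0.18],"roll":0,"grip":0},{"dp":[0,-0.005,0.21],"roll":0,"grip":0},{"dp":[0,-0.005,0.227],"roll":0,"grip":0},{"dp":[0,-0.005,0.227],"roll":0,"grip":0}]'
python3 -m crank '[{"dp":[0,0,0],"roll":0,"grip":1},{"dp":[0,0,0],"roll":0,"grip":1},{"dp":[0,0,0],"roll":0,"grip":1},{"dp":[0,0,0],"roll":0,"grip":1},{"dp":[0,0,0],"roll":0,"grip":1},{"dp":[0,0,0],"roll":0,"grip":1}]' 90
python3 - <<'E'
from fit import *
for n in('scene','side'):
    im,d,c=ld(n);L=lapc(cloud(d,c))
    m=(abs(L[...,0])<.115)&(L[...,1]>.01)&(L[...,1]<.036)&(L[...,2]>.055)&(L[...,2]<.14);p=L[m]
    if len(p)>30:
        A=np.c_[p[:,0],p[:,2],np.ones(len(p))];s=np.linalg.lstsq(A,p[:,1],rcond=None)[0];print(n,'door outer face: yaw slope %.4f tilt %.4f y0 %.4f'%tuple(s),len(p))
    m=(abs(L[...,0])<.14)&(L[...,1]>.035)&(L[...,1]<.06)&(L[...,2]>.175)&(L[...,2]<.225)
    p=L[m]
    if len(p)>30:
        A=np.c_[p[:,0],np.ones(len(p))];s=np.linalg.lstsq(A,p[:,1],rcond=None)[0];print('front',s,len(p))
    m=(L[...,2]<.018)&(L[...,2]>.009)&(abs(L[...,0])<.14)&(L[...,1]>-.03)&(L[...,1]<.03)
    p=L[m];print('flap min y',len(p),np.percentile(p[:,1],[0,2,5]) if len(p) else '', 'x',np.percentile(p[:,0],[0,100]) if len(p) else '')
E
```

```text
time_s: 9.38
tcp_pos: [0.4873, 0.2781, 0.013]
ee_rot: [3.129, -0.273, -0.001]
contact_force: [0.0, -0.4, 0.2]
grip_width: 1.003
finger_force: 0.0
time_s: 10.12
tcp_pos: [0.4874, 0.2786, 0.014]
ee_rot: [3.13, -0.272, 0.001]
contact_force: [-1.8, -1.4, 7.7]
grip_width: 0.114
finger_force: 88.9
scene door outer face: yaw slope 0.0011 tilt -0.0033 y0 0.0328 1550
front [-0.00883514  0.05298588] 79
flap min y 458 [-0.00679797 -0.00380913 -0.00230713] x [-0.13927479  0.13981035]
side door outer face: yaw slope 0.0008 tilt 0.0012 y0 0.0314 885
front [-0.02629784  0.05200011] 212
flap min y 834 [-0.0035171  -0.00157527 -0.00089596] x [-0.13990355  0.13996298]
```

```bash
python3 -m crank '[{"dp":[0,0,-0.03],"roll":0,"grip":1},{"dp":[0,0,-0.06],"roll":0,"grip":1},{"dp":[0.01,0.04,-0.06],"roll":0,"grip":1},{"dp":[0.02,0.08,-0.06],"roll":0.5,"grip":1},{"dp":[0.03,0.12,-0.06],"roll":1,"grip":1},{"dp":[0.04,0.16,-0.06],"roll":1.5,"grip":1},{"dp":[0.05,0.2,-0.06],"roll":2,"grip":1},{"dp":[0.065,0.24,-0.06],"roll":2,"grip":1},{"dp":[0.074,0.265,-0.06],"roll":2,"grip":1},{"dp":[0.074,0.28,-0.06],"roll":2,"grip":1},{"dp":[0.074,0.285,-0.04],"roll":2,"grip":1},{"dp":[0.074,0.285,-0.025],"roll":2,"grip":1},{"dp":[0.074,0.285,-0.025],"roll":2,"grip":1}]'
cat > chk.py <<'E'
from fit import *
import sys
s=bot.read_state();R=cv2.Rodrigues(np.array(s['ee_rot']))[0];t=np.array(s['tcp_pos']);print('tcp lap',lapc(t).round(4),'ang',ang(R[:2,1]),'tilt',R[2].round(4))
h=float(sys.argv[1])
im,d,c=grab('wrist',sys.argv[2]);L=lapc(cloud(d,c))
a,_,_=grab('side','s'+sys.argv[2]);grab('scene','c'+sys.argv[2])
for n in('wrist','side','scene'):
    im,d,c=ld(n);L=lapc(cloud(d,c))
    m=(abs(L[...,2]-h)<.007)&(abs(L[...,0])<.13)&(L[...,1]>-.17)&(L[...,1]<-.004);p=L[m]
    print(n,'plate pts',len(p),p.min(0).round(3) if len(p) else '',p.max(0).round(3) if len(p) else '',p.mean(0).round(4))
E
python3 chk.py 0.023 w3.png
```

```text
time_s: 11.75
tcp_pos: [0.5101, -0.0138, 0.0373]
ee_rot: [-3.125, 0.324, 0.004]
contact_force: [-0.2, 0.7, -3.4]
grip_width: 0.116
finger_force: 88.7
tcp lap [ 0.0006 -0.1309  0.0253] ang -101.8475930074388 tilt [-0.0024  0.     -1.    ]
wrist plate pts 735 [-0.11  -0.16   0.016] [ 0.063 -0.021  0.03 ] [-0.0461 -0.1007  0.0164]
side plate pts 935 [-0.109 -0.163  0.016] [ 0.11  -0.023  0.03 ] [ 0.0369 -0.0884  0.0175]
scene plate pts 615 [-0.113 -0.168  0.016] [ 0.106 -0.024  0.03 ] [-0.0075 -0.1123  0.0189]
```

View pics/w3.png

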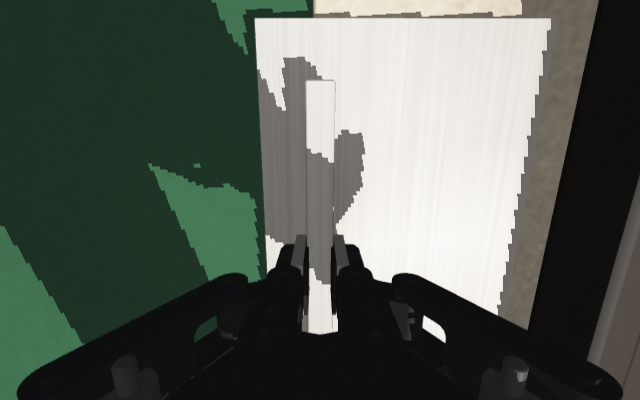

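The wrist view shows the plate's wide edge running from (551,18) to (500,310), nearly parallel to the flap lip, which runs from (598,0) to (530,330). I'll measure the relative angle and the offsets.

```bash
cat > edge.py <<'E'
from fit import *
import sys
zt=float(sys.argv[1])  # lap z of plate top
im,d,c=ld('wrist');g=cv2.GaussianBlur(im.astype(np.float32).mean(2),(3,3),0)
P=[];Q=[]
for r in range(30,290,2):
    row=g[r,470:620]
    k=np.argmax(row<45) # black
    if row.min()<45 and k>5: Q.append((470+k,r)); e=row[:k-4]
    else: continue
    dg=np.diff(e)
    if len(dg) and dg.min()<-15: P.append((470+np.argmin(dg)+.5,r))
def fitl(px,h):
    L=lapc(onplane(px,c,h+.012))[:,:2];p,v=line(L)
    res=np.abs((L-p)@np.array([-v[1],v[0]]));L=L[res<.002];p,v=line(L);y0=p[1]-p[0]*v[1]/v[0];return len(L),'slope deg %.2f'%np.degrees(np.arctan(v[1]/v[0])),'y at x=0 %.4f'%y0
print('plate',fitl(P,zt));print('lip',fitl(Q,.007))
# far-end x edge: first bright row
C=[(k,5+np.argmax(np.diff(g[5:40,k]))+.5) for k in range(330,520,4)]
L=lapc(onplane(C,c,zt+.012))[:,:2];print('x end',np.median(L[:,0]), 'slope',np.degrees(np.polyfit(L[:,1],L[:,0],1)[0]))
E
python3 edge.py 0.014
```

```text
plate (130, 'slope deg 0.20', 'y at x=0 -0.0237')
lip (130, 'slope deg 0.07', 'y at x=0 0.0025')
x end -0.11075819203131665 slope -0.1805376106923004
```

```bash
python3 -m crank '[{"dp":[0,0,0.005],"roll":0.1,"grip":1},{"dp":[0,0,0.009],"roll":0.1,"grip":1},{"dp":[0,0,0.011],"roll":0.1,"grip":1},{"dp":[0,0,0.012],"roll":0.1,"grip":1},{"dp":[0,0,0.012],"roll":0.1,"grip":1}]'
```

```text
time_s: 12.52
tcp_pos: [0.511, -0.0148, 0.0263]
ee_rot: [-3.124, 0.329, 0.0]
contact_force: [-0.1, -0.5, -4.4]
grip_width: 0.112
finger_force: 88.7
```

```bash
python3 -m crank '[{"dp":[0,0,0.001],"roll":0,"grip":1},{"dp":[0,0,0.001],"roll":0,"grip":1},{"dp":[0,0,0.001],"roll":0,"grip":1}]'
python3 -m crank '[{"dp":[0,0,0.001],"roll":0,"grip":1},{"dp":[0,0,0.001],"roll":0,"grip":1},{"dp":[0,0,0.001],"roll":0,"grip":1}]'
```

```text
time_s: 12.9
tcp_pos: [0.5111, -0.0148, 0.026]
ee_rot: [3.124, -0.329, 0.001]
contact_force: [-2.5, -0.8, 5.9]
grip_width: 0.115
finger_force: 90.0
time_s: 13.28
tcp_pos: [0.5111, -0.0148, 0.0259]
ee_rot: [3.124, -0.329, 0.002]
contact_force: [-6.1, -0.0, 22.6]
grip_width: 0.117
finger_force: 92.3
```

```bash
python3 -m crank '[{"dp":[0,0.002,-0.001],"roll":0,"grip":1},{"dp":[0,0.007,-0.001],"roll":0,"grip":1},{"dp":[0,0.012,-0.001],"roll":0,"grip":1},{"dp":[0,0.016,-0.001],"roll":0,"grip":1},{"dp":[0,0.019,-0.001],"roll":0,"grip":1},{"dp":[0,0.02,-0.001],"roll":0,"grip":1},{"dp":[0,0.02,-0.001],"roll":0,"grip":1}]'
python3 chk.py 0.003 w4.png; python3 edge.py 0.003
python3 - <<'E'
from fit import *
for n in('wrist','scene','side'):
    im,d,c=ld(n);L=lapc(cloud(d,c));m=(im.min(2)>90)
    for a,b in((-.14,-.125),(-.09,-.05),(-.04,-.012)):
        for x in ((-.105,-.02),(.02,.105)):
            k=m&(L[...,1]>a)&(L[...,1]<b)&(L[...,0]>x[0])&(L[...,0]<x[1])&(L[...,2]<.02)
            print(n,a,x[0],k.sum(),np.round(np.median(L[k][:,2]),4) if k.sum()>5 else '')
E
```

```text
time_s: 14.15
tcp_pos: [0.5085, -0.0331, 0.026]
ee_rot: [-3.122, 0.328, -0.005]
contact_force: [1.4, 3.2, 5.6]
grip_width: 0.117
finger_force: 90.1
tcp lap [-0.0018 -0.1116  0.014 ] ang -101.97586029606212 tilt [ 0.0029 -0.0024 -1.    ]
wrist plate pts 68774 [-0.122 -0.141 -0.003] [ 0.063 -0.004  0.006] [-0.0595 -0.0664  0.0033]
side plate pts 2376 [-0.13  -0.144 -0.003] [ 0.13  -0.004  0.01 ] [ 0.0437 -0.0674  0.0034]
scene plate pts 1948 [-0.13  -0.146 -0.004] [ 0.13  -0.004  0.01 ] [-0.0095 -0.0781  0.0023]
plate (104, 'slope deg 0.23', 'y at x=0 -0.0280')
lip (130, 'slope deg 0.07', 'y at x=0 0.0024')
x end -0.11287197234512593 slope -0.638593716156997
wrist -0.14 -0.105 5209 0.0036
wrist -0.14 0.02 0 
wrist -0.09 -0.105 13924 0.0035
wrist -0.09 0.02 47 0.0033
wrist -0.04 -0.105 9756 0.0035
wrist -0.04 0.02 1039 0.0036
scene -0.14 -0.105 136 0.0022
scene -0.14 0.02 127 0.0019
scene -0.09 -0.105 177 0.0027
scene -0.09 0.02 100 0.0032
scene -0.04 -0.105 170 0.0026
scene -0.04 0.02 88 0.0029
side -0.14 -0.105 12 0.0038
side -0.14 0.02 139 0.0037
side -0.09 -0.105 50 0.004
side -0.09 0.02 366 0.0041
side -0.04 -0.105 99 0.0037
side -0.04 0.02 248 0.004
```

View pics/w4.png

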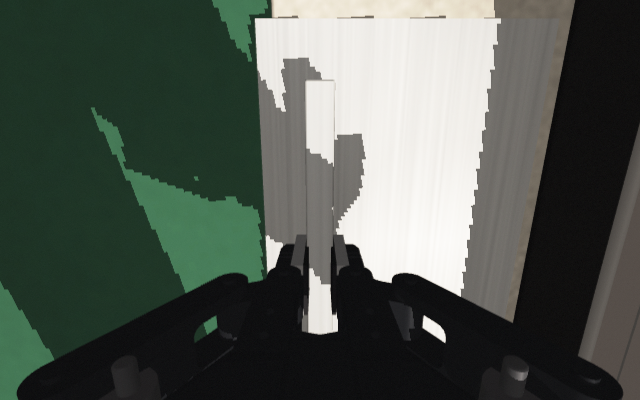

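The plate lies flat, at 3.5 mm all over. Its edge, in shadow at cols 560→515, is still about 7 mm short of the lip (575→515). It has drifted about 2 mm in −x, so I'll verify the centre line against the door and flap ends.

```bash
python3 - <<'E'
from fit import *
for n in('scene','side'):
    im,d,c=ld(n);L=lapc(cloud(d,c));v=im.max(2)
    def ext(m,nm):
        x=L[m][:,0]
        if len(x)>20: print(n,nm,len(x),np.percentile(x,[0,.5,1,99,99.5,100]).round(4))
    # machine front/flap/board extents
    ext((L[...,1]>.003)&(L[...,1]<.025)&(L[...,2]>.007)&(L[...,2]<.017)&(abs(L[...,0])<.16)&(v<75),'flap')
    ext((L[...,1]>.024)&(L[...,1]<.037)&(L[...,2]>.07)&(L[...,2]<.15)&(abs(L[...,0])<.16),'door')
    ext((L[...,1]>-.12)&(L[...,1]<.3)&(abs(L[...,2])<.005)&(abs(L[...,0])<.2)&(im[...,1]<1.25*im[...,0].astype(float)),'board')
    ext((L[...,1]>-.14)&(L[...,1]<-.01)&(L[...,2]>.002)&(L[...,2]<.006)&(abs(L[...,0])<.2)&(im[...,1]<1.25*im[...,0].astype(float)),'z>2mm')
# board end / plate end in wrist & plate edge columns
im,d,c=ld('wrist');g=cv2.GaussianBlur(im.astype(np.float32),(3,3),0)
sat=g[...,0]-g[...,2]  # beige board vs neutral plate
E_=[];
for r in range(40,300,4):
    row=sat[r,480:600]; dk=np.argmax(g[r,480:640].mean(1)<45); seg=row[:max(dk-1,1)]
    k=np.where(seg>seg[:20].mean()+6)[0]
    if len(k) and k[0]>5: E_.append((480+k[0]-.5,r))
L=lapc(onplane(E_,c,.015))[:,:2];print('plate edge',len(L),np.percentile(L[:,1],[10,50,90]),np.degrees(np.polyfit(L[:,0],L[:,1],1)[0]) if len(L)>5 else '')
E
```

```text
scene flap 298 [-0.1428 -0.1421 -0.1411  0.1376  0.1404  0.1416]
scene door 964 [-0.1213 -0.1205 -0.1201  0.117   0.1181  0.1194]
scene board 2545 [-0.1712 -0.1705 -0.17    0.1662  0.1676  0.1698]
scene z>2mm 948 [-0.1701 -0.1635 -0.154   0.1544  0.1622  0.1659]
side flap 610 [-0.1441 -0.143  -0.141   0.1402  0.1414  0.1426]
side door 926 [-0.1207 -0.1167 -0.1158  0.1193  0.1199  0.1206]
side board 2725 [-0.1725 -0.1674 -0.1646  0.1694  0.1698  0.171 ]
side z>2mm 1619 [-0.1682 -0.1586 -0.1397  0.1658  0.1675  0.1699]
plate edge 65 [-0.00062249 -0.0004182  -0.00021092] 0.06085174466944616
```

```bash
python3 -m crank '[{"dp":[-0.001,0.002,0],"roll":0,"grip":1},{"dp":[-0.0018,0.006,0],"roll":0,"grip":1},{"dp":[-0.0018,0.010,0],"roll":0,"grip":1},{"dp":[-0.0018,0.014,0],"roll":0,"grip":1},{"dp":[-0.0018,0.018,0],"roll":0,"grip":1},{"dp":[-0.0018,0.021,0],"roll":0,"grip":1},{"dp":[-0.0018,0.023,0],"roll":0,"grip":1},{"dp":[-0.0018,0.023,0],"roll":0,"grip":1}]'
python3 chk.py 0.003 w5.png; python3 edge.py 0.003
python3 - <<'E'
from fit import *
for n in('scene','side'):
    im,d,c=ld(n);L=lapc(cloud(d,c));v=im.max(2)
    for x in((-.14,-.03),(.03,.14)):
        for y in((.003,.01),(.02,.03)):
            m=(L[...,1]>y[0])&(L[...,1]<y[1])&(L[...,2]<.03)&(L[...,0]>x[0])&(L[...,0]<x[1])
            print(n,x,y,m.sum(),np.median(L[m][:,2]).round(4))
E
```

```text
time_s: 15.3
tcp_pos: [0.5019, -0.0554, 0.026]
ee_rot: [-3.123, 0.328, -0.005]
contact_force: [1.2, 4.9, 6.4]
grip_width: 0.117
finger_force: 90.1
tcp lap [-0.0001 -0.0885  0.014 ] ang -101.97584940639383 tilt [ 0.0029 -0.0022 -1.    ]
wrist plate pts 63262 [-0.12  -0.134 -0.002] [ 0.064 -0.004  0.006] [-0.0597 -0.0654  0.0029]
side plate pts 2237 [-0.13  -0.153 -0.004] [ 0.13  -0.004  0.01 ] [ 0.0454 -0.0725  0.0029]
scene plate pts 1983 [-0.13  -0.141 -0.004] [ 0.13  -0.004  0.01 ] [-0.0086 -0.0798  0.0017]
scene (-0.14, -0.03) (0.003, 0.01) 85 0.0091
scene (-0.14, -0.03) (0.02, 0.03) 70 0.0104
scene (0.03, 0.14) (0.003, 0.01) 62 0.009
scene (0.03, 0.14) (0.02, 0.03) 43 0.0103
side (-0.14, -0.03) (0.003, 0.01) 47 0.0121
side (-0.14, -0.03) (0.02, 0.03) 93 0.0121
side (0.03, 0.14) (0.003, 0.01) 89 0.0116
side (0.03, 0.14) (0.02, 0.03) 127 0.0117Traceback (most recent call last):
  File "edge.py", line 16, in <module>
    print('plate',fitl(P,zt));print('lip',fitl(Q,.007))
                  ~~~~^^^^^^
  File "edge.py", line 14, in fitl
    L=lapc(onplane(px,c,h+.012))[:,:2];p,v=line(L)
           ~~~~~~~^^^^^^^^^^^^^
  File "h.py", line 18, in onplane
    r=np.stack([(px[:,0]-c['cx'])/c['fx'],-(px[:,1]-c['cy'])/c['fy'],-np.ones(len(px))],1)@T[:3,:3].T
                 ~~^^^^^
IndexError: too many indices for array: array is 1-dimensional, but 2 were indexed
```

View pics/w5.png

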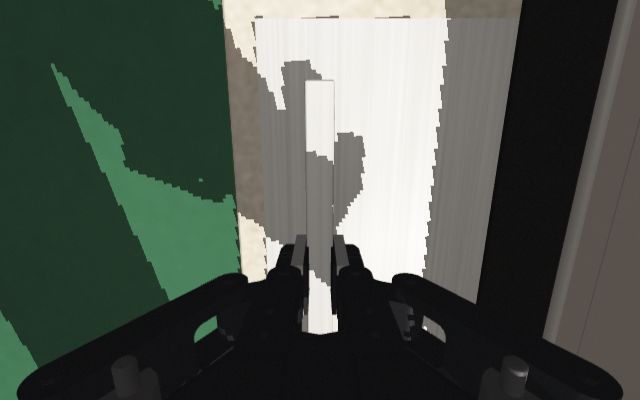

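The edge is now under the flap: it is hidden beyond the lip at x≈520→477, and the flap depth is still level. I'll check the insertion depth from the rear edge (col 256→267) against the board's front edge and the lip.

```bash
python3 - <<'E'
from fit import *
im,d,c=ld('wrist');g=cv2.GaussianBlur(im.astype(np.float32),(3,3),0);w=g.mean(2);s=g[...,0]-g[...,2]
rear=[];lip=[];fr=[]
for r in range(130,230,3):
    k=240+np.argmin(np.diff(s[r,240:285]));rear.append((k+.5,r))
for r in list(range(22,55,3))+list(range(130,230,3)):
    k=245+np.argmin(np.diff(s[r,245:285]));
    if r<55: rear.append((k+.5,r))
for r in range(30,290,4): lip.append((440+np.argmax(w[r,440:560]<45)-.5,r))
rg=g[...,0]-g[...,1]
for r in range(30,230,4): fr.append((215+np.argmax(np.diff(rg[r,215:250]))+.5,r))
def f(px,h):
    L=lapc(onplane(px,c,h+.012))[:,:2];p,v=line(L);k=abs((L-p)@[-v[1],v[0]])<.0015;p,v=line(L[k]);return k.sum(),np.degrees(np.arctan(v[1]/v[0])).round(3),(p[1]-p[0]*v[1]/v[0]).round(4)
print('rear',f(rear,.003),'lip',f(lip,.007),'board front',f(fr,0))
C=[(k,8+np.argmin(np.diff(s[8:30,k]))+.5) for k in range(280,510,4)]
L=lapc(onplane(C,c,.015))[:,:2];print('x end',np.percentile(L[:,0],[20,50,80]),'yslope',np.degrees(np.polyfit(L[:,1],L[:,0],1)[0]))
E
```

```text
rear (np.int64(45), np.float32(0.021), np.float32(-0.1178)) lip (np.int64(65), np.float32(0.042), np.float32(0.0021)) board front (np.int64(48), np.float32(-0.136), np.float32(-0.1336))
x end [-0.11152222 -0.11149375 -0.11146524] yslope -0.0926445625218389
```

Insertion is 20 mm, square to 0.02° and centred to about 1 mm. The last step is to press to 15 N.

```bash
python3 -m crank '[{"dp":[0,0,0.0005],"roll":0,"grip":1},{"dp":[0,0,0.0005],"roll":0,"grip":1},{"dp":[0,0,0.0005],"roll":0,"grip":1},{"dp":[0,0,0.0005],"roll":0,"grip":1},{"dp":[0,0,0.0005],"roll":0,"grip":1},{"dp":[0,0,0.0005],"roll":0,"grip":1}]'
```

```text
time_s: 16.2
tcp_pos: [0.5019, -0.0554, 0.0259]
ee_rot: [-3.123, 0.328, -0.005]
contact_force: [-0.3, 5.3, 13.9]
grip_width: 0.116
finger_force: 91.5
```

```bash
python3 -m crank '[{"dp":[0,0,0],"roll":0,"grip":1},{"dp":[0,0,0],"roll":0,"grip":1},{"dp":[0,0,0],"roll":0,"grip":1},{"dp":[0,0,0],"roll":0,"grip":1}]'; python3 -c "
from fit import *
door()
s=[bot.read_state()['contact_force'] for _ in range(3)];print(s)"
```

```text
time_s: 16.7
tcp_pos: [0.5019, -0.0554, 0.026]
ee_rot: [-3.123, 0.327, -0.005]
contact_force: [-0.1, 5.0, 13.7]
grip_width: 0.115
finger_force: 91.5
side -0.115 279 top z 0.16 y there 0.035 min y 0.03 angle est 0.065
side 0.06 430 top z 0.164 y there 0.04 min y 0.03 angle est 0.021
scene -0.115 584 top z 0.157 y there 0.035 min y 0.028 angle est 0.068
scene 0.06 232 top z 0.16 y there 0.037 min y 0.028 angle est 0.046
[array([-1.23316807,  3.66541351, 14.63357265]), array([-1.23316807,  3.66541351, 14.63357265]), array([-1.23316807,  3.66541351, 14.63357265])]
```

The push is steady at about 14 N and the door is still shut, so I'm handing the job in.

```bash
python3 -c "
from plant import job
print(job.sign_off())"
```

```text
the job is handed in; nothing more can be done
None
```

Job handed in at about 17 s: by my measurements the door is shut, the strip is about 20 mm under the unlifted flap, square and within about 1 mm of centre, and the arm is holding it down with about 14 N; the bottle, jar and tin were left alone. On the first try the door's top edge caught under a finger's linkage (about 33 N), so I backed off and pushed again with the fingertips.

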